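# Get the long toy ladder out of the half-covered toy chest

### The job

The wooden toy ladder lies in the toy chest, partly under the fixed cover, and is longer than the gap that is left open. Grip its uncovered part, tilt it and bring it out through the gap, then hold it roughly level in the air a hand's breadth above the chest's rim, clear of the chest and the other toys, and finish while holding it. Leave all the other toys where they are.

Things in the scene. Friction and masses are not known exactly. Their poses are not given: they have to be found in the camera images.
- chest: Wooden toy chest, fixed, 316 x 166 mm outside; inside 300 (its x) x 150 mm. Origin: centre of underside, on the table; inner floor 8 mm, rim 80 mm above it. A fixed cover 6 mm thick, its top at rim height, its underside 74 mm above the origin, closes it from x = -150 to -10 mm, full width; the rest is open. The open end (+x) points roughly to the robot, the covered end away from it; z up.
- gap (a point): Centre of the chest's open gap, at rim height: 70 mm along the chest's x from its origin, 80 mm up. The gap is 160 mm along the chest's x and 150 mm wide. Axes as the chest's.
- ladder: Rigid pale wooden toy ladder, about 70 g, 240 (its x) x 36 (y) x 14 mm (z): two rails 8 mm wide, seven round rungs. Origin: centre of its underside, below its centre of mass. Starts flat on the chest's inner floor, within 0.1 rad of the chest's x, +x end in the open gap, 120 to 140 mm of the other end under the cover. Can be gripped across both rails (36 mm).
- ladder_in (a point): Centre of the ladder's end face that starts under the cover (120 mm along -x from the ladder's middle, at mid thickness).
- ladder_out (a point): Centre of the ladder's other end face, which starts in the open gap (120 mm along +x, at mid thickness).
- wheel_a: Bystander: dark wooden toy wheel, 34 mm across, 12 mm thick, flat on the chest's inner floor in the corner of its open end on its +y side. Origin: centre of underside.
- wheel_b: Bystander: the same wheel, in the corner on the chest's -y side. Origin: centre of underside.
- car: Bystander: toy car, 100 x 48 x 54 mm high, on the table beside the chest, on its +y side. Origin: centre of underside.
- skittle: Bystander: wooden skittle, 42 mm across, 84 mm high, on the table beside the chest, on its -y side. Origin: centre of underside.
- chair: Bystander: doll's chair, 50 x 50 x 81 mm high, on the table. Origin: centre of underside.
- bucket: Bystander: steel toy bucket, 60 mm across, 55 mm high, on the table. Origin: centre of underside.
- tin: Bystander: closed grey tin, 72 mm across, 70 mm high, on the table. Origin: centre of underside.
There are look-alikes about, which are no part of the job. There is more than one size of the ladder; the job needs the largest.

How it is judged:
By the outcome, as a careful person would: the job done as asked, in the order asked, and still so for the second after the job is handed in, while the arm keeps its last pose, push and grip.
It also fails if it takes over 40 s, if anything falls off the work surface, if the arm or the gripper's body presses on something with over 40 N, if the wrist force passes 120 N, or if a joint passes its speed limit or range.

### The arm

A 6-joint arm with a two-finger parallel gripper is mounted at the origin on the work surface. World frame = base frame: x ahead of the robot, y to its left, z up, the work surface at z = 0. Lengths are in m, angles in degrees, forces in N, time in s.
With the tool pointing down it reaches from about 0.375 to 0.9 m from the base axis. Payload 3.1 kg.
Tool frame: the origin (TCP) lies at the centre of the arm's flange, where the gripper is bolted on; the fingertips stand 182 mm ahead of it and the grasp point (between the pads) lies 164 mm ahead of it; x points along the fingers, z is the direction in which the jaws open and shut, and the axes are right-handed (so a half turn about x gives the same grasp; the last joint's range is limited). The gripper opens to 87 mm and grips with 3 to 60 N. Pads are 19 mm wide; open, the fingers measure 117 mm over their backs; the gripper's body (75 mm by 190 mm) begins 51 mm behind the grasp point.
Start: joints at [62.825, 30.224, 82.088, -0, 67.689, -10.227], TCP at [0.182, 0.598, 0.405] pointing down, gripper open.
Joint ranges: [-176.69, 176.69], [-43.24, 126.21], [12.49, 139.97], [-82, 262], [0, 151.66], [-163.58, 163.58]. Speed limits (degrees/s): [159.86, 159.86, 180, 180, 180, 180].

### API

Orientations are given as a 3x3 rotation matrix whose columns are the frame's x, y, z axes.
In Python, from rig import bot gives the robot as it stands.
- The arm moves only by the shell command python3 -m crank 'ROWS' [OPENING]. ROWS is JSON, a list of rows, each an object with "offset": the shift along the tool's x, y, z in m, a list of three; "spin": the turn about the tool's x in rad. A call has 1 to 12 rows; each row shifts and turns the commanded pose from where the row before left it, along the tool's axes as they then stand; what a row does not reach is not made up. A row lasts 1/10 s, in which the tool goes at most 50 mm and 8.59 degrees, less where a joint would pass 70% of its speed; a pose out of reach is approached as far as the arm can. A call is refused whole if a number of a shift passes 0.05 or a number of a turn 0.15, either way. A call with a gripper value outside its range is refused whole. OPENING is the finger opening in m, from 0 to 0.087, set as the call begins (- or left out, the last holds). The fingers move at their own pace and stop on an object; the grip force is fixed at half the most. Time passes only in rows, so rows that do not move let the fingers close. It gives the time, the measured TCP pose, the force and the opening at its end, in the units of the state.
- bot.read_state(): the state, without advancing time (a new reading comes with each control period).
- bot.capture(name): name is "side" or "top"; returns a dict with "pixels" (420x560x3 uint8, blue, green, red), "depth" (420x560 float32, m along the optical axis (not along the pixel's ray), 0 where there is no reading), "K" (3x3 intrinsics, pixels), "world_to_cam" (4x4, takes a point from world to camera coordinates). Camera axes: x right, y up, looking along -z (the intrinsics and any distortion apply to the point x, -y, -z); pixel columns grow to the right and rows downward; lengths in m; the calibration is good to about 2 mm. A picture is of the moment at which its call begins.
- bot.hand_in(): hands the job in, once; it reports no verdict.
Trained networks look in a picture, given as the dict that the camera call returned (one of the last four; its "shot" number tells which), for a name from the list of things; names that differ only in an ending like _2 or _b are one class to them, and where a whole thing is asked for, a point or a joint stands for the part that bears it (a point fixed in the world has none). Each returns a list of dicts, best first, with "p" (0 to 1); they miss things now and then, are a little off and sometimes report something else, mostly with a low value. They report only what shows in the picture. A call takes as long as a camera call. They do not tell look-alikes from the thing itself.
- bot.regions_of(label, picture): "region" (420x560 bool, what is visible of it) and "extent" ([centre column, centre row, width, height] in pixels, round what is visible of it).
The state is a dict: "time_s": time; "joint_positions": joint angles; "qvel": joint speeds; "tau": joint torques, N m; "position": TCP position; "tcp_rot": TCP orientation; "force": force on the tool from outside, world axes, zero at the start; "moment": the same for the moment, N m; "opening": opening from 0.0 (shut) to 1.0 (fully open).
Only numpy, scipy, OpenCV 4.12 (cv2) and the standard library are available. Lean on these libraries where they do the work, as an engineer would, in place of code of your own. Each camera call takes 0.05 s, during which the arm holds its last target.

## Working session

There is one attempt and no reset: what is moved stays moved. The work goes in short steps, Python scripts to look and compute and a shell command to move; the robot and the scene stay as the last step left them, time stands still between calls to the robot, and variables do not carry over. Pictures are saved under pics/ and viewed, and the job is handed in when it is done.

```bash
ls; mkdir -p pics; python3 - <<'E'
from rig import bot
import cv2,pickle
s=bot.read_state()
print(s['time_s'],s['position'],s['tcp_rot'],s['opening'])
for n in ['side','top']:
    p=bot.capture(n); cv2.imwrite(f'pics/{n}0.png',p['pixels']); pickle.dump(p,open(f'{n}0.pkl','wb'))
    print(n,p['K'],p['world_to_cam'],p['shot'],[k for k in p])
    for l in ['ladder','chest','wheel_a']:
        for r in bot.regions_of(l,p): print(n,l,r['p'],r['extent'])
E
```

```text
pics
0.0 [0.18199059 0.59757013 0.40378636] [[-9.39621618e-04 -9.56583078e-01  2.91458286e-01]
 [-1.90266534e-03  2.91459597e-01  9.56581248e-01]
 [-9.99997748e-01  3.44276842e-04 -2.09391920e-03]] 1.0003465859952003
side [[536.87484477   0.         274.0966036 ]
 [  0.         536.87484477 210.07647739]
 [  0.           0.           1.        ]] [[-0.9583803  -0.28506411 -0.01567315  0.54608859]
 [ 0.20798862 -0.73475312  0.64566136 -0.14783716]
 [-0.19557078  0.61552929  0.76346301 -1.32422643]
 [ 0.          0.          0.          1.        ]] 1 ['pixels', 'depth', 'K', 'world_to_cam', 'shot']
side ladder 0.89 [333.9, 188.1, 53.5, 31.9]
side ladder 0.62 [254.0, 144.1, 50.2, 31.1]
side ladder 0.6 [267.0, 230.4, 51.6, 26.1]
side chest 0.81 [251.5, 227.7, 140.0, 85.7]
side wheel_a 0.65 [270.4, 232.3, 49.5, 22.4]
top [[453.20222083   0.         276.78579406]
 [  0.         453.20222083 204.48608388]
 [  0.           0.           1.        ]] [[-0.01582699 -0.99984252 -0.00802815  0.03502681]
 [ 0.98580484 -0.01694599  0.16703789 -0.59031882]
 [-0.16714763 -0.00527048  0.98591779 -1.44366957]
 [ 0.          0.          0.          1.        ]] 2 ['pixels', 'depth', 'K', 'world_to_cam', 'shot']
top ladder 0.75 [332.4, 250.4, 42.8, 40.2]
top ladder 0.68 [319.1, 196.7, 20.5, 29.2]
top ladder 0.6 [365.9, 170.7, 42.3, 36.0]
top ladder 0.57 [272.8, 213.7, 10.0, 35.4]
top chest 0.79 [270.2, 199.2, 55.6, 96.7]
top wheel_a 0.6 [255.6, 239.1, 6.0, 7.6]
top wheel_a 0.47 [287.1, 238.1, 13.4, 13.1]
```

View pics/side0.png

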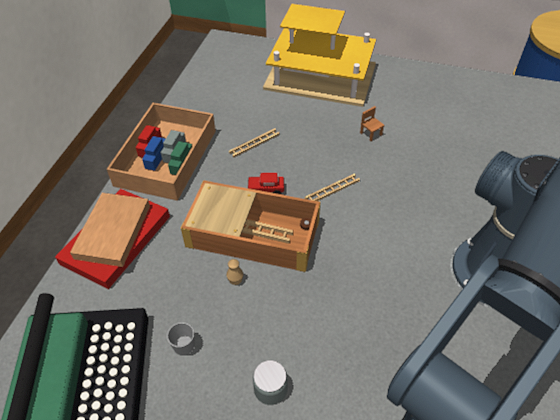

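View pics/top0.png

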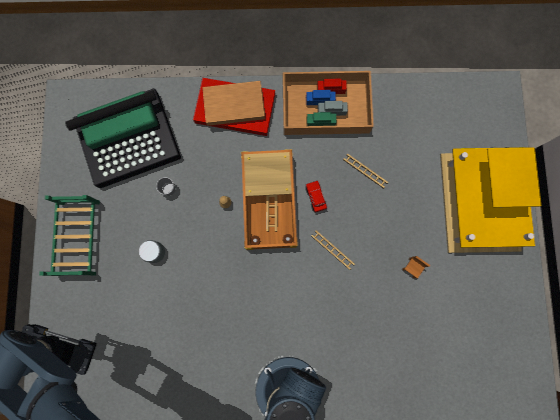

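```bash
python3 - <<'E'
import cv2
a=cv2.imread('pics/top0.png')[130:280,220:400]
cv2.imwrite('pics/top0c.png',cv2.resize(a,None,fx=4,fy=4,interpolation=cv2.INTER_CUBIC))
E
```

```text
(no output)
```

View pics/top0c.png

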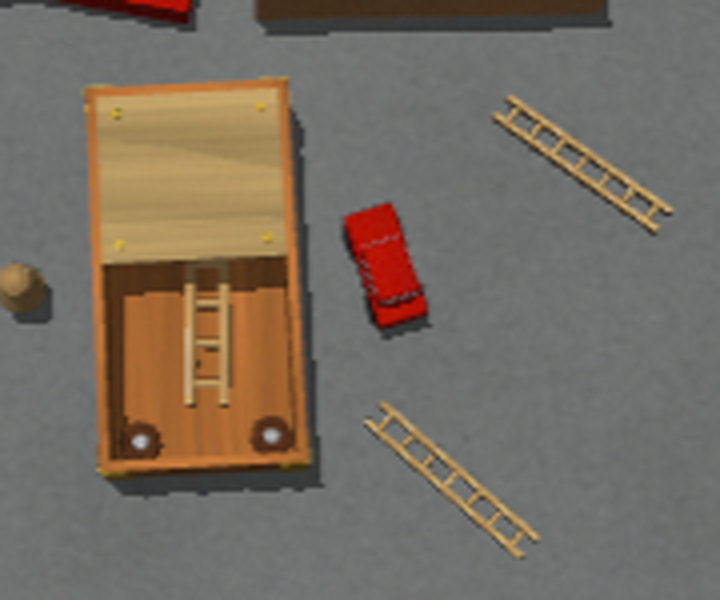

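The job's ladder lies in the chest: top (272,213), side (272,231). The look-alikes lie on the table at top (333,250) and (366,171). Only the one in the chest is partly under the cover. Next I'll measure.

```bash
cat > h.py <<'E'
import numpy as np,pickle,cv2
def load(n): return pickle.load(open(n+'.pkl','rb'))
def proj(p,X):
    W=np.array(p['world_to_cam']);K=np.array(p['K']);X=np.atleast_2d(X)
    c=X@W[:3,:3].T+W[:3,3]; q=np.c_[c[:,0],-c[:,1],-c[:,2]]@K.T
    return q[:,:2]/q[:,2:]
def onplane(p,u,v,z):
    W=np.array(p['world_to_cam']);K=np.array(p['K'])
    d=np.linalg.inv(K)@[u,v,1]; d=np.array([d[0],-d[1],-d[2]])
    R=W[:3,:3];o=-R.T@W[:3,3];d=R.T@d
    return o+d*(z-o[2])/d[2]
def cloud(p,mask):
    v,u=np.nonzero(mask&(p['depth']>0)); z=p['depth'][v,u]
    W=np.array(p['world_to_cam']);K=np.array(p['K'])
    c=np.c_[(u-K[0,2])/K[0,0]*z,-(v-K[1,2])/K[1,1]*z,-z]
    return (c-W[:3,3])@W[:3,:3],u,v
E
python3 - <<'E'
from h import *
t=load('top0');s=load('side0')
for p,box in ((t,(225,140,320,260)),(s,(170,170,330,280))):
    m=np.zeros((420,560),bool);m[box[1]:box[3],box[0]:box[2]]=1
    P,u,v=cloud(p,m)
    k=(P[:,2]>.070)&(P[:,2]<.09)
    Q=P[k][:,:2]
    n,l,_,_=cv2.connectedComponentsWithStats
    
    print(len(Q),np.median(P[k][:,2]))
    mm=np.zeros((420,560),np.uint8);mm[v[k],u[k]]=1
    n,l,st,_=cv2.connectedComponentsWithStats(mm)
    i=1+np.argmax(st[1:,4]); sel=l[v[k],u[k]]==i
    r=cv2.minAreaRect((Q[sel]*1000).astype(np.float32));print(r)
    print(cv2.boxPoints(r))
    # inner low stuff
    
P=[onplane(t,220+x/4-.375,130+y/4-.375,.08) for x,y in((86,89),(288,80),(310,464),(103,473))]
print(np.round(P,4))
for x,y,z in ((185,403,.022),(229,403,.022),(188,285,.022),(227,285,.022),(140,440,.02),(271,435,.02),(101,265,.08),(288,255,.08)):
    print(np.round(onplane(t,220+x/4-.375,130+y/4-.375,z),4))
a=s['pixels'][170:280,170:330]
cv2.imwrite('pics/side0c.png',cv2.resize(a,None,fx=5,fy=5,interpolation=cv2.INTER_CUBIC))
E
```

```text
Traceback (most recent call last):
TypeError: cannot unpack non-iterable builtin_function_or_method object
```

```bash
sleep 0; ls pics
```

```text
side0.png
top0.png
top0c.png
```

```bash
python3 - <<'E'
from h import *
t=load('top0');s=load('side0')
for p,box in ((t,(225,140,320,260)),(s,(170,170,330,280))):
    m=np.zeros((420,560),bool);m[box[1]:box[3],box[0]:box[2]]=1
    P,u,v=cloud(p,m)
    k=(P[:,2]>.070)&(P[:,2]<.09)
    Q=P[k][:,:2]
    mm=np.zeros((420,560),np.uint8);mm[v[k],u[k]]=1
    n,l,st,_=cv2.connectedComponentsWithStats(mm)
    i=1+np.argmax(st[1:,4]); sel=l[v[k],u[k]]==i
    r=cv2.minAreaRect((Q[sel]*1000).astype(np.float32));print(len(Q),np.median(P[k][:,2]),r)
    print(cv2.boxPoints(r))
P=[onplane(t,220+x/4-.375,130+y/4-.375,.08) for x,y in((86,89),(288,80),(310,464),(103,473))]
print(np.round(P,4))
for x,y,z in ((185,403,.022),(229,403,.022),(188,285,.022),(227,285,.022),(140,440,.02),(271,435,.02),(101,265,.08),(288,255,.08)):
    print(np.round(onplane(t,220+x/4-.375,130+y/4-.375,z),4))
a=s['pixels'][170:280,170:330]
cv2.imwrite('pics/side0c.png',cv2.resize(a,None,fx=5,fy=5,interpolation=cv2.INTER_CUBIC))
E
```

```text
2658 0.07876212715331103 ((609.9137573242188, 52.94676971435547), (320.5421447753906, 167.06295776367188), 1.6513928174972534)
[[447.302   131.82483]
 [452.11646 -35.16875]
 [772.5255  -25.93129]
 [767.71106 141.06229]]
3886 0.07746968384457974 ((611.087890625, 55.140113830566406), (320.32769775390625, 174.57760620117188), 2.0341379642486572)
[[447.92664  136.68889 ]
 [454.1233   -37.778687]
 [774.24915  -26.40866 ]
 [768.0525   148.05891 ]]
[[ 0.7635  0.1398  0.08  ]
 [ 0.7681 -0.0267  0.08  ]
 [ 0.452  -0.0374  0.08  ]
 [ 0.4476  0.1271  0.08  ]]
[0.5088 0.0631 0.022 ]
[0.5082 0.0265 0.022 ]
[0.6084 0.0594 0.022 ]
[0.6079 0.0266 0.022 ]
[0.4788 0.1009 0.02  ]
[ 0.4812 -0.0079  0.02  ]
[0.6158 0.1281 0.08  ]
[ 0.6214 -0.0235  0.08  ]
```

View pics/side0c.png

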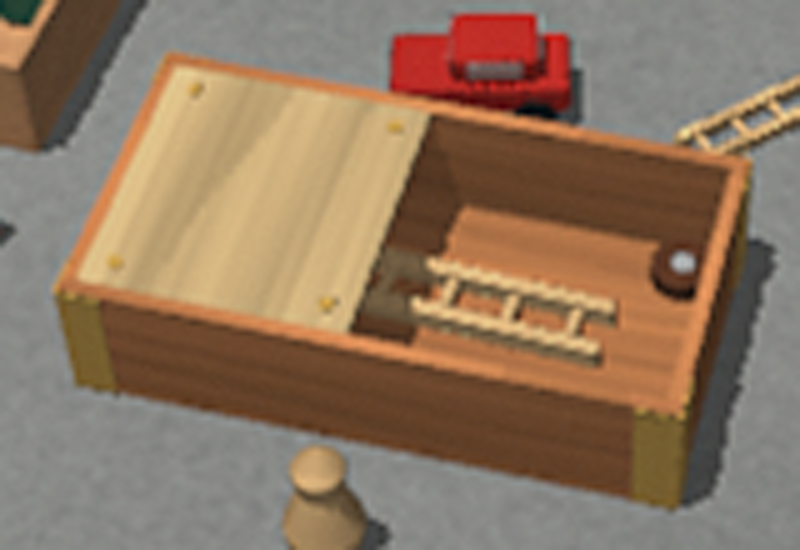

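```bash
python3 - <<'E'
from h import *
s=load('side0')
for x,y,z in ((615,303,.022),(602,347,.022),(430,260,.022),(413,303,.022),(430,115,.08),(350,333,.08),(160,55,.08),(55,290,.08),(690,412,.08),(750,162,.08)):
    print(np.round(onplane(s,170+x/5-.4,170+y/5-.4,z),4))
E
python3 -m crank '[{"offset":[0,0,0],"spin":-0.14},{"offset":[0,0,0],"spin":-0.14},{"offset":[0,-0.025,-0.034],"spin":0},{"offset":[0,-0.025,-0.034],"spin":0},{"offset":[0,-0.025,-0.034],"spin":0},{"offset":[0,-0.025,-0.034],"spin":0},{"offset":[0,-0.025,-0.034],"spin":0},{"offset":[0,-0.025,-0.034],"spin":0},{"offset":[0,-0.025,-0.034],"spin":0},{"offset":[0,-0.025,-0.034],"spin":0},{"offset":[0,-0.025,-0.034],"spin":0}]' 0.065
```

```text
[0.5097 0.0332 0.022 ]
[0.5086 0.0624 0.022 ]
[0.6105 0.032  0.022 ]
[0.6102 0.0617 0.022 ]
[ 0.6235 -0.0162  0.08  ]
[0.6172 0.1301 0.08  ]
[ 0.7748 -0.0181  0.08  ]
[0.766  0.1447 0.08  ]
[0.4469 0.1306 0.08  ]
[ 0.4562 -0.0298  0.08  ]
time_s: 1.5
position: [0.4031, 0.2869, 0.405]
tcp_rot: [[0.001, -1.0, 0.016], [0.0, 0.016, 1.0], [-1.0, -0.001, 0.0]]
force: [0.6, 1.0, 0.2]
opening: 0.747
```

```bash
python3 -m crank '[{"offset":[0,-0.025,-0.034],"spin":0},{"offset":[0,-0.025,-0.034],"spin":0},{"offset":[0,-0.025,-0.034],"spin":0},{"offset":[0,-0.025,-0.034],"spin":0},{"offset":[0,-0.025,-0.034],"spin":0},{"offset":[0,-0.025,-0.034],"spin":0},{"offset":[0,-0.027,-0.035],"spin":0},{"offset":[0.03,0,0],"spin":0},{"offset":[0.03,0,0],"spin":0},{"offset":[0.03,0,0],"spin":0},{"offset":[0.02,0,0],"spin":0},{"offset":[0,0,0],"spin":0}]'
python3 - <<'E'
from rig import bot
import cv2,numpy as np
im=[]
for n,b in (('side',(150,100,390,300)),('top',(200,120,380,270))):
    p=bot.capture(n)['pixels'][b[1]:b[3],b[0]:b[2]]
    im.append(cv2.resize(p,(480,400),interpolation=cv2.INTER_CUBIC)[:, :400] if 0 else cv2.resize(p,(400,333),interpolation=cv2.INTER_CUBIC))
cv2.imwrite('pics/a1.png',np.hstack(im))
E
```

```text
time_s: 2.7
position: [0.5744, 0.0465, 0.292]
tcp_rot: [[-0.007, -1.0, 0.016], [0.001, 0.016, 1.0], [-1.0, 0.007, 0.001]]
force: [-0.1, 0.2, 0.0]
opening: 0.746
```

View pics/a1.png

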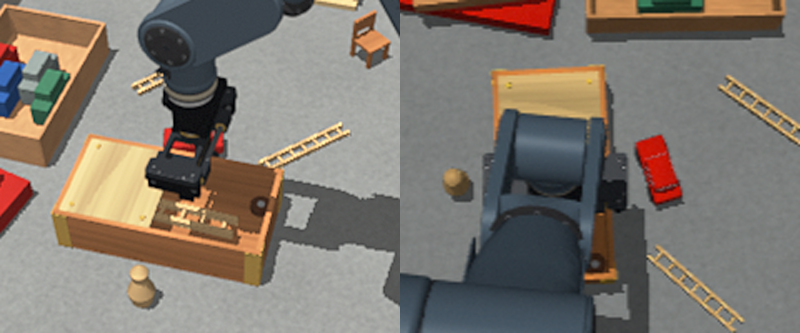

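```bash
python3 -m crank '[{"offset":[0.03,0,0],"spin":0},{"offset":[0.03,0,0],"spin":0},{"offset":[0.02,0,0],"spin":0},{"offset":[0.01,0,0],"spin":0},{"offset":[0.004,0,0],"spin":0},{"offset":[0,0,0],"spin":0},{"offset":[0,0,0],"spin":0}]'
python3 - <<'E'
from rig import bot
import cv2,numpy as np
p=bot.capture('side')['pixels'][150:290,170:350]
cv2.imwrite('pics/a2.png',cv2.resize(p,None,fx=4,fy=4,interpolation=cv2.INTER_CUBIC))
E
```

```text
time_s: 3.5
position: [0.5761, 0.0466, 0.202]
tcp_rot: [[0.003, -1.0, 0.016], [-0.0, 0.016, 1.0], [-1.0, -0.003, -0.0]]
force: [0.1, 0.5, -0.3]
opening: 0.751
```

View pics/a2.png

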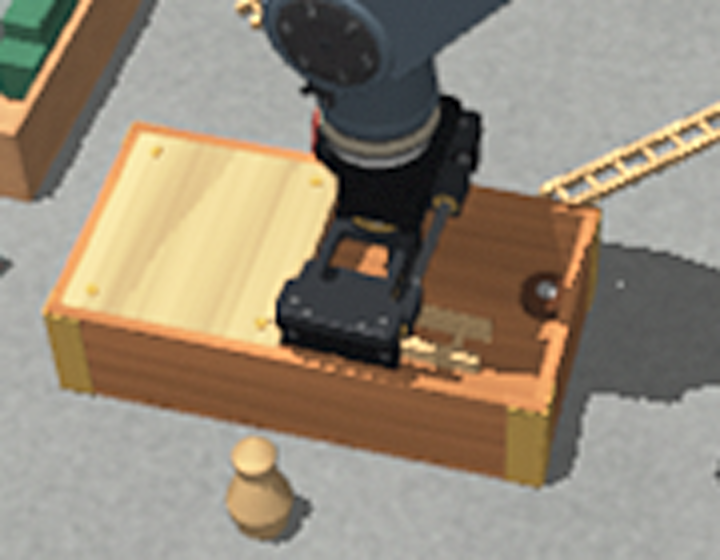

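```bash
python3 -m crank '[{"offset":[0.003,0,0],"spin":0},{"offset":[0.002,0,0],"spin":0},{"offset":[0,0,0],"spin":0},{"offset":[0,0,0],"spin":0}]'
```

```text
time_s: 3.95
position: [0.5755, 0.0466, 0.1957]
tcp_rot: [[-0.0, -1.0, 0.016], [-0.0, 0.016, 1.0], [-1.0, 0.0, -0.0]]
force: [-0.2, -0.3, 0.0]
opening: 0.746
```

```bash
python3 -m crank '[{"offset":[0,0,0],"spin":0},{"offset":[0,0,0],"spin":0},{"offset":[0,0,0],"spin":0},{"offset":[0,0,0],"spin":0},{"offset":[0,0,0],"spin":0},{"offset":[0,0,0],"spin":0},{"offset":[0,0,0],"spin":0},{"offset":[0,0,0],"spin":0}]' 0.02
```

```text
time_s: 4.75
position: [0.5755, 0.0465, 0.1958]
tcp_rot: [[0.0, -1.0, 0.016], [-0.0, 0.016, 1.0], [-1.0, -0.0, -0.0]]
force: [-0.5, -0.4, 0.1]
opening: 0.409
```

```bash
python3 -m crank '[{"offset":[-0.005,0,0],"spin":0},{"offset":[-0.01,0,0],"spin":0},{"offset":[-0.01,0,0],"spin":0},{"offset":[-0.01,0,0],"spin":0},{"offset":[0,0,0],"spin":0},{"offset":[0,0,0],"spin":0}]'
python3 - <<'E'
from rig import bot
import cv2,numpy as np
p=bot.capture('side')['pixels'][150:290,170:350]
cv2.imwrite('pics/a3.png',cv2.resize(p,None,fx=4,fy=4,interpolation=cv2.INTER_CUBIC))
E
```

```text
time_s: 5.35
position: [0.5756, 0.0466, 0.2314]
tcp_rot: [[0.001, -1.0, 0.016], [-0.0, 0.016, 1.0], [-1.0, -0.001, -0.0]]
force: [-0.2, -0.4, -0.3]
opening: 0.41
```

View pics/a3.png

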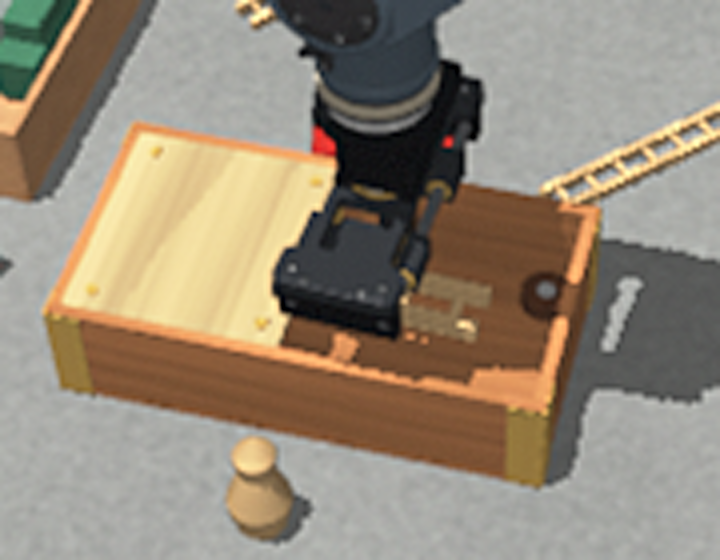

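```bash
cat > tilt.py <<'E'
from rig import bot
from h import *
import sys
s=bot.read_state(); print(s['time_s'],np.round(s['position'],4),np.round(s['force'],1),np.round(s['moment'],2),s['opening'])
gx,gy,gz=s['position'][0],s['position'][1],s['position'][2]-.164
ims=[]
for n in ('side','top'):
    p=bot.capture(n); ims.append(p)
    P,u,v=cloud(p,np.ones((420,560),bool))
    lo=float(sys.argv[2]) if len(sys.argv)>2 else .03
    for a,b in ((-.13,-.025),(.025,.2)):
        k=(abs(P[:,1]-gy)<.024)&(P[:,0]>gx+a)&(P[:,0]<gx+b)&(P[:,2]>lo)&(P[:,2]<gz+.07)
        k&=p['pixels'][v,u].min(1)>60
        if k.sum()>8:
            f=np.polyfit(P[k,0]-gx,P[k,2],1); print(n,a,k.sum(),'slope deg',np.degrees(np.arctan(f[0])).round(1),'z@grip',f[1].round(4),'x',P[k,0].min().round(4),P[k,0].max().round(4),'z',P[k,2].min().round(4),P[k,2].max().round(4))
p=ims[0]['pixels'];c=proj(ims[0],[gx,gy,gz])[0].astype(int)
x0=int(np.clip(c[0]-100,0,360));y0=int(np.clip(c[1]-75,0,270))
a=cv2.resize(p[y0:y0+150,x0:x0+200],None,fx=4,fy=4,interpolation=cv2.INTER_CUBIC)
print('crop origin',x0,y0)
cv2.imwrite(f'pics/{sys.argv[1]}.png',a)
E
python3 tilt.py b1 0.025
```

```text
5.4 [0.5754 0.0466 0.2309] [-0.8 -0.3 -0. ] [ 0.01  0.04 -0.01] 0.40786180437177744
side -0.13 204 slope deg -11.1 z@grip 0.0464 x 0.4536 0.5503 z 0.0402 0.1346
side 0.025 744 slope deg -0.0 z@grip 0.0779 x 0.6325 0.7703 z 0.0693 0.0861
top 0.025 390 slope deg -0.3 z@grip 0.0795 x 0.6719 0.7688 z 0.0698 0.0883
crop origin 166 142
```

View pics/b1.png

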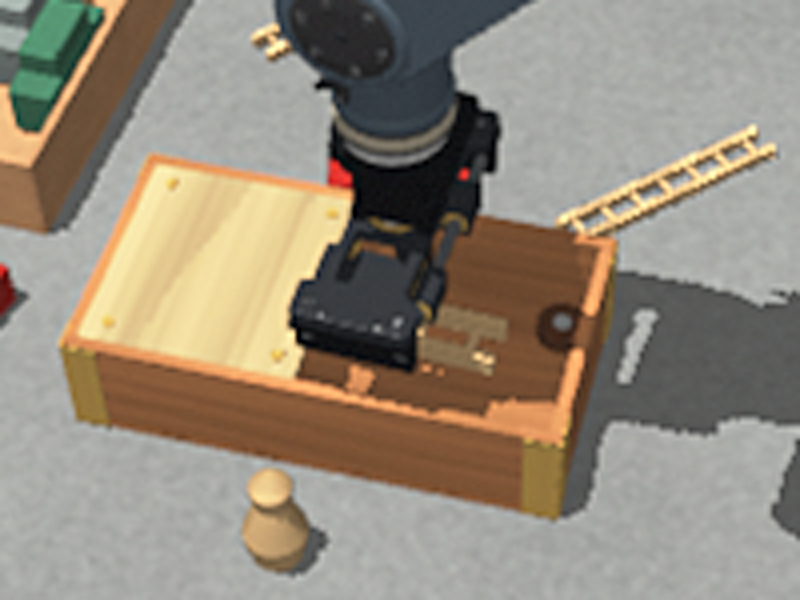

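```bash
sed -i 's/(-.13,-.025)/(-.08,-.025)/' tilt.py; python3 -m crank '[{"offset":[-0.006,0,0],"spin":0},{"offset":[-0.006,0,0],"spin":0},{"offset":[-0.006,0,0],"spin":0},{"offset":[-0.005,0,0],"spin":0},{"offset":[-0.005,0,0],"spin":0},{"offset":[0,0,0],"spin":0}]'; python3 tilt.py b2 0.03
```

```text
time_s: 6.1
position: [0.5756, 0.0465, 0.2593]
tcp_rot: [[0.001, -1.0, 0.016], [-0.0, 0.016, 1.0], [-1.0, -0.001, -0.0]]
force: [0.7, -0.4, -4.2]
opening: 0.408
6.1 [0.5756 0.0465 0.2593] [ 0.7 -0.4 -4.2] [-0.07 -0.01 -0.02] 0.4081582796940589
side -0.08 191 slope deg 5.6 z@grip 0.0962 x 0.51 0.5504 z 0.0751 0.1633
side 0.025 662 slope deg -0.1 z@grip 0.0779 x 0.6434 0.7711 z 0.0713 0.0848
top 0.025 352 slope deg -0.3 z@grip 0.0798 x 0.6823 0.7689 z 0.0692 0.0863
crop origin 165 135
```

View pics/b2.png

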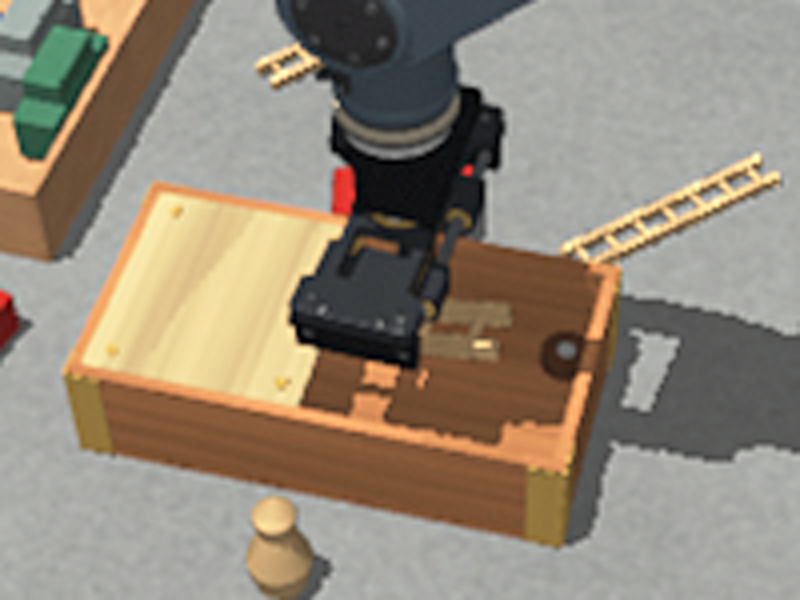

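```bash
sed -i 's/(-.08,-.025)/(-.075,-.042)/; s/gz+.07)/gz+.035)/' tilt.py; python3 -m crank '[{"offset":[-0.003,0,0],"spin":0},{"offset":[-0.003,0,0],"spin":0},{"offset":[0,0,0],"spin":0}]'; python3 tilt.py b3 0.03
```

```text
time_s: 6.5
position: [0.5754, 0.0466, 0.2649]
tcp_rot: [[-0.001, -1.0, 0.016], [0.0, 0.016, 1.0], [-1.0, 0.001, 0.0]]
force: [0.9, 0.1, -4.1]
opening: 0.408
6.5 [0.5754 0.0466 0.2649] [ 0.9  0.1 -4.1] [-0.06  0.11 -0.  ] 0.40784779985816016
side -0.075 112 slope deg -11.6 z@grip 0.0907 x 0.5107 0.5332 z 0.0883 0.1114
side 0.025 658 slope deg -0.2 z@grip 0.0779 x 0.6427 0.7704 z 0.072 0.084
top 0.025 346 slope deg 0.3 z@grip 0.0781 x 0.6826 0.7687 z 0.0701 0.0876
crop origin 165 133
```

View pics/b3.png

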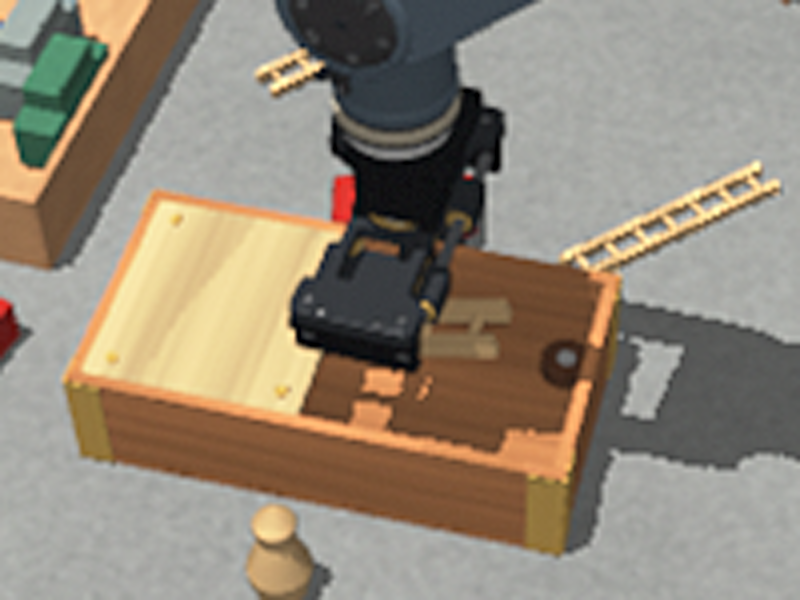

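```bash
python3 -m crank '[{"offset":[-0.003,0.006,0],"spin":0},{"offset":[-0.004,0.01,0],"spin":0},{"offset":[-0.004,0.01,0],"spin":0},{"offset":[-0.004,0.01,0],"spin":0},{"offset":[-0.004,0.01,0],"spin":0},{"offset":[0,0,0],"spin":0}]'; python3 tilt.py b4 0.03
```

```text
time_s: 7.2
position: [0.5274, 0.0475, 0.2845]
tcp_rot: [[-0.003, -1.0, 0.016], [0.0, 0.016, 1.0], [-1.0, 0.003, 0.0]]
force: [-1.5, -0.4, -1.2]
opening: 0.406
7.2 [0.5274 0.0475 0.2845] [-1.5 -0.4 -1.2] [ 0.03  0.46 -0.02] 0.40583389399850656
side -0.075 125 slope deg 43.8 z@grip 0.1702 x 0.4531 0.4854 z 0.0735 0.1307
side 0.025 722 slope deg 1.2 z@grip 0.0742 x 0.5677 0.7273 z 0.0558 0.0886
top 0.025 409 slope deg -0.2 z@grip 0.0794 x 0.6297 0.7273 z 0.0697 0.0878
crop origin 184 133
```

View pics/b4.png

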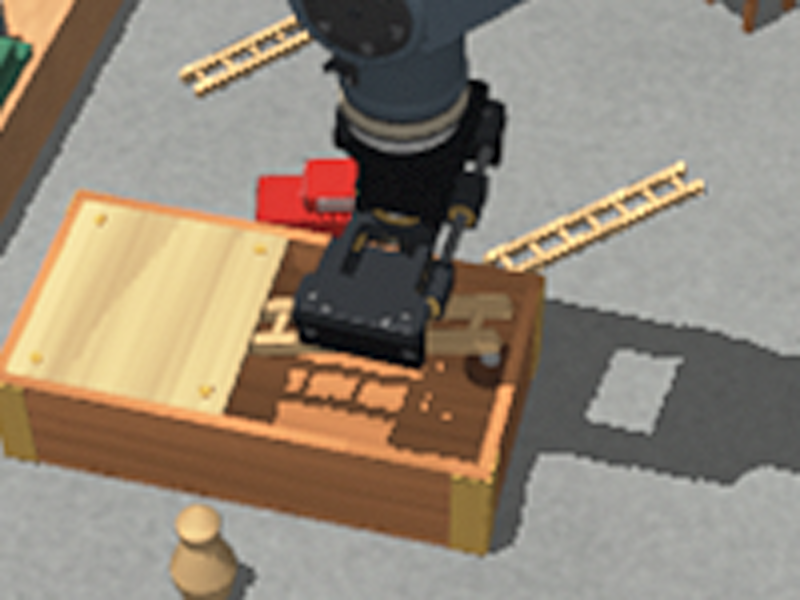

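```bash
python3 -m crank '[{"offset":[-0.004,0.01,0],"spin":0},{"offset":[-0.004,0.01,0],"spin":0},{"offset":[-0.004,0.01,0],"spin":0},{"offset":[-0.004,0.01,0],"spin":0},{"offset":[0,0,0],"spin":0}]'; python3 tilt.py b5 0.03
```

```text
time_s: 7.8
position: [0.4877, 0.0481, 0.3003]
tcp_rot: [[-0.002, -1.0, 0.016], [0.0, 0.016, 1.0], [-1.0, 0.002, 0.0]]
force: [-1.4, 1.0, -1.6]
opening: 0.404
7.8 [0.4877 0.0481 0.3003] [-1.4  1.  -1.6] [0.08 0.37 0.02] 0.40392467291096645
side -0.075 122 slope deg -11.3 z@grip 0.128 x 0.4221 0.4456 z 0.1278 0.1479
side 0.025 721 slope deg -5.4 z@grip 0.0922 x 0.5173 0.6876 z 0.0601 0.1013
top 0.025 363 slope deg -1.0 z@grip 0.0818 x 0.5785 0.6872 z 0.068 0.0945
crop origin 200 132
```

View pics/b5.png

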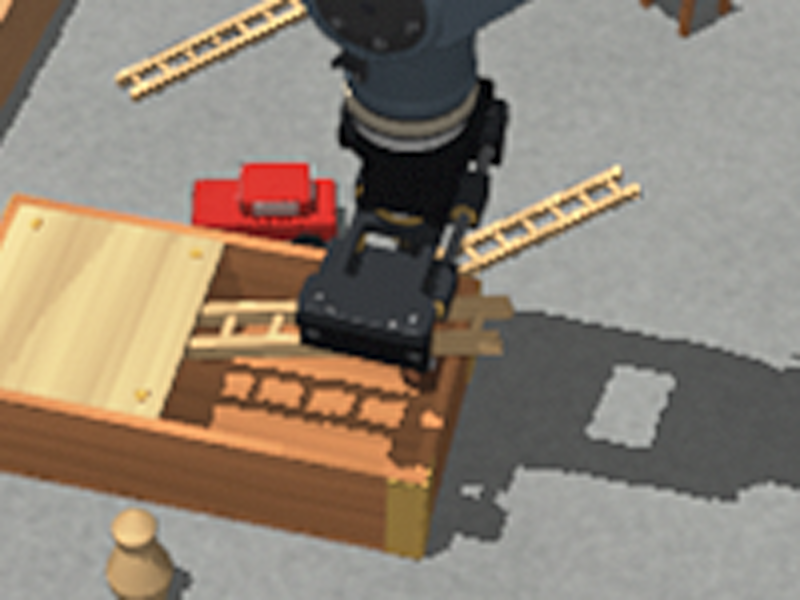

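```bash
python3 -m crank '[{"offset":[-0.004,0.01,0],"spin":0},{"offset":[-0.004,0.01,0],"spin":0},{"offset":[-0.004,0.01,0],"spin":0},{"offset":[-0.004,0.01,0],"spin":0},{"offset":[-0.004,0.01,0],"spin":0},{"offset":[0,0,0],"spin":0}]'; python3 tilt.py b6 0.03
```

```text
time_s: 8.5
position: [0.4379, 0.0489, 0.3204]
tcp_rot: [[-0.001, -1.0, 0.016], [0.0, 0.016, 1.0], [-1.0, 0.001, 0.0]]
force: [0.1, -0.2, -0.4]
opening: 0.41
8.5 [0.4379 0.0489 0.3204] [ 0.1 -0.2 -0.4] [0.01 0.02 0.01] 0.4103927480157686
side -0.075 139 slope deg -8.1 z@grip 0.1498 x 0.3729 0.3956 z 0.1445 0.1676
side 0.025 596 slope deg -16.5 z@grip 0.1316 x 0.4653 0.6379 z 0.0704 0.1229
top 0.025 247 slope deg -16.5 z@grip 0.1348 x 0.5148 0.6379 z 0.0712 0.1209
crop origin 220 131
```

View pics/b6.png

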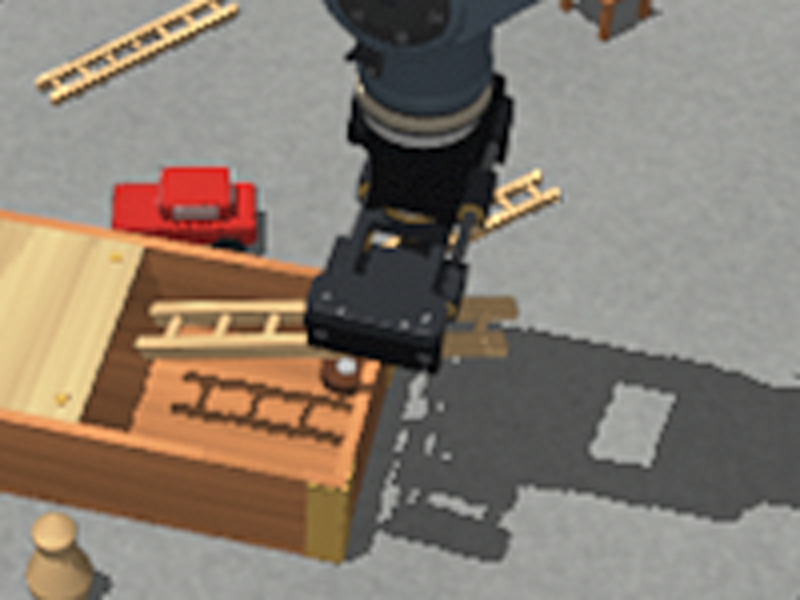

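```bash
python3 -m crank '[{"offset":[-0.015,0,0],"spin":0},{"offset":[-0.02,0,0],"spin":0},{"offset":[-0.015,0,0],"spin":0},{"offset":[0,-0.015,0],"spin":0},{"offset":[0,-0.02,0],"spin":0},{"offset":[0,-0.02,0],"spin":0},{"offset":[0,-0.02,0],"spin":0},{"offset":[0,-0.02,0],"spin":0},{"offset":[0,-0.015,0],"spin":0},{"offset":[0,0,0],"spin":0}]'; python3 tilt.py b7 0.1
```

```text
time_s: 9.6
position: [0.5518, 0.0466, 0.3697]
tcp_rot: [[0.003, -1.0, 0.016], [-0.0, 0.016, 1.0], [-1.0, -0.003, -0.0]]
force: [-0.5, -0.5, -0.9]
opening: 0.405
9.6 [0.5518 0.0466 0.3697] [-0.5 -0.5 -0.9] [ 0.07  0.05 -0.  ] 0.40510239366463785
side -0.075 129 slope deg -9.1 z@grip 0.1978 x 0.4877 0.5094 z 0.1922 0.217
side 0.025 471 slope deg -19.1 z@grip 0.1861 x 0.5772 0.7177 z 0.1188 0.1752
top 0.025 73 slope deg -23.7 z@grip 0.2007 x 0.6665 0.7136 z 0.1241 0.1518
crop origin 174 106
```

View pics/b7.png

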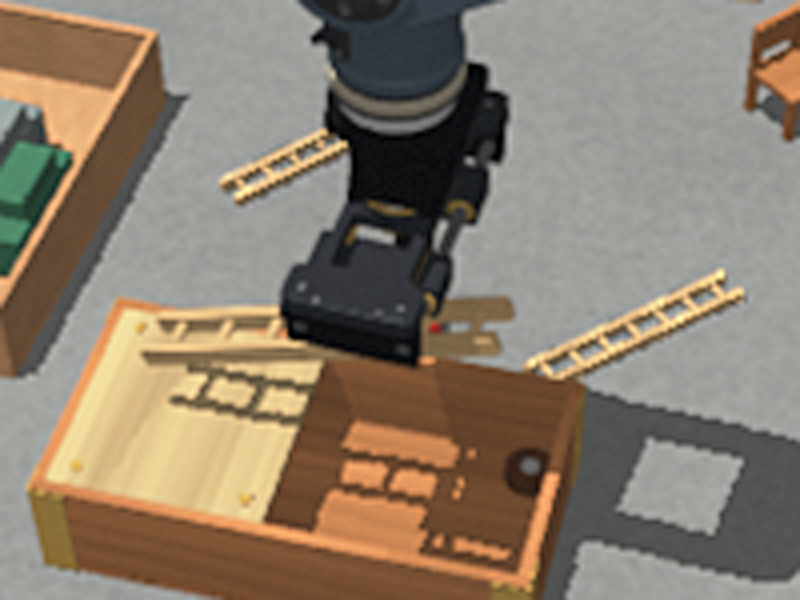

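```bash
python3 -m crank '[{"offset":[0.012,0,0],"spin":0},{"offset":[0.012,0,0],"spin":0},{"offset":[0.008,0,0],"spin":0},{"offset":[0.008,0,0],"spin":0},{"offset":[0.008,0,0],"spin":0},{"offset":[0.008,0,0],"spin":0},{"offset":[0.008,0,0],"spin":0},{"offset":[0.008,0,0],"spin":0},{"offset":[0.008,0,0],"spin":0},{"offset":[0,0,0],"spin":0}]'; python3 tilt.py b8 0.06
```

```text
time_s: 10.7
position: [0.5495, 0.0469, 0.2887]
tcp_rot: [[-0.001, -1.0, 0.016], [0.0, 0.016, 1.0], [-1.0, 0.001, 0.0]]
force: [-0.7, -0.4, 1.1]
opening: 0.408
10.7 [0.5495 0.0469 0.2887] [-0.7 -0.4  1.1] [ 0.04 -0.13  0.02] 0.4083580325000135
side -0.075 113 slope deg -5.6 z@grip 0.109 x 0.4848 0.5075 z 0.1013 0.1237
side 0.025 801 slope deg -6.7 z@grip 0.1021 x 0.6148 0.7493 z 0.071 0.107
top 0.025 355 slope deg -9.0 z@grip 0.1093 x 0.6548 0.7484 z 0.0705 0.1041
crop origin 175 129
```

View pics/b8.png

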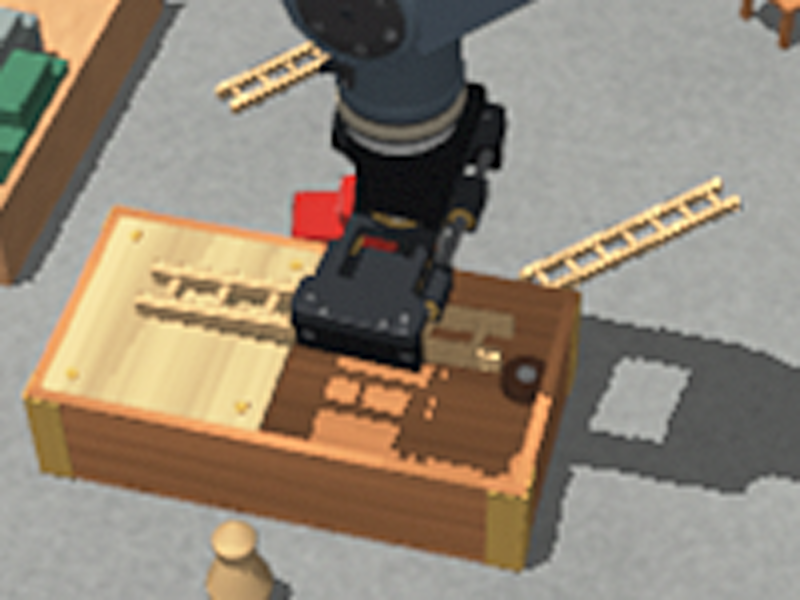

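```bash
python3 -m crank '[{"offset":[0.006,0,0],"spin":0},{"offset":[0.006,0,0],"spin":0},{"offset":[0.004,0,0],"spin":0},{"offset":[0.002,0,0],"spin":0},{"offset":[0,0,0],"spin":0},{"offset":[0,0,0],"spin":0}]'; python3 tilt.py b9 0.06
```

```text
time_s: 11.4
position: [0.5495, 0.047, 0.2717]
tcp_rot: [[-0.0, -1.0, 0.016], [0.0, 0.016, 1.0], [-1.0, 0.0, 0.0]]
force: [-1.0, -0.1, 0.7]
opening: 0.411
11.4 [0.5495 0.047  0.2717] [-1.  -0.1  0.7] [ 0.01 -0.08 -0.  ] 0.4106730118596165
side -0.075 114 slope deg 0.1 z@grip 0.0923 x 0.4842 0.5074 z 0.0817 0.0996
side 0.025 760 slope deg -3.9 z@grip 0.0934 x 0.6166 0.7492 z 0.071 0.0983
top 0.025 395 slope deg -4.7 z@grip 0.0959 x 0.6494 0.7493 z 0.0699 0.1009
crop origin 175 134
```

View pics/b9.png

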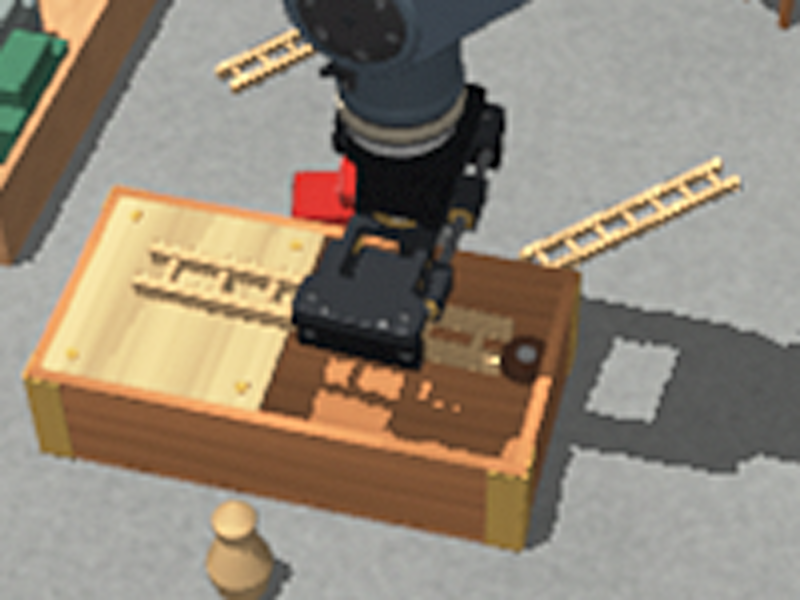

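```bash
python3 -m crank '[{"offset":[0.002,0,0],"spin":0},{"offset":[0,0,0],"spin":0},{"offset":[-0.006,0,0],"spin":0},{"offset":[-0.012,0,0],"spin":0},{"offset":[-0.016,0,0],"spin":0},{"offset":[-0.016,0,0],"spin":0},{"offset":[-0.016,0,0],"spin":0},{"offset":[-0.016,0,0],"spin":0},{"offset":[-0.01,0,0],"spin":0},{"offset":[-0.005,0,0],"spin":0},{"offset":[0,0,0],"spin":0},{"offset":[0,0,0],"spin":0}]'; python3 tilt.py c1 0.12
```

```text
time_s: 12.7
position: [0.5492, 0.047, 0.3663]
tcp_rot: [[-0.001, -1.0, 0.016], [0.0, 0.016, 1.0], [-1.0, 0.001, 0.0]]
force: [0.4, 0.4, -1.5]
opening: 0.407
12.7 [0.5492 0.047  0.3663] [ 0.4  0.4 -1.5] [-0.01  0.1   0.02] 0.40657699713505246
side -0.075 133 slope deg 1.9 z@grip 0.1895 x 0.4822 0.5068 z 0.1756 0.1969
side 0.025 505 slope deg -2.5 z@grip 0.1862 x 0.6155 0.7236 z 0.1673 0.1903
top 0.025 145 slope deg -1.9 z@grip 0.1882 x 0.6577 0.72 z 0.1749 0.1912
crop origin 175 108
```

View pics/c1.png

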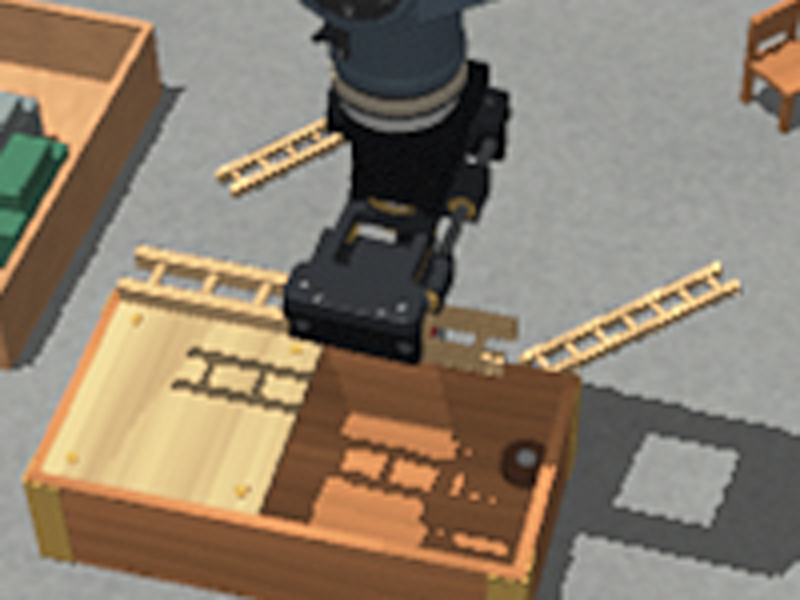

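```bash
python3 -m crank '[{"offset":[0,0,0],"spin":0},{"offset":[0,0,0],"spin":0},{"offset":[0,0,0],"spin":0},{"offset":[0,0,0],"spin":0},{"offset":[0,0,0],"spin":0},{"offset":[0,0,0],"spin":0},{"offset":[0,0,0],"spin":0},{"offset":[0,0,0],"spin":0}]'; python3 tilt.py c2 0.12; python3 - <<'E'
from rig import bot
from h import *
p=bot.capture('top');s=bot.capture('side');cv2.imwrite('pics/d.png',np.hstack([cv2.resize(q['pixels'],(400,300)) for q in(p,s)]))
for n,q in (('top',p),('side',s)):
    d=cv2.absdiff(q['pixels'],load(n+'0')['pixels']).max(2)
    cv2.imwrite(f'pics/diff_{n}.png',d)
# wheels, car, skittle
for l in ('wheel_a','car','skittle'):
    for n,q in(('top',p),('side',s)): print(l,n,[(r['p'],r['extent']) for r in bot.regions_of(l,q)][:3])
E
```

```text
time_s: 13.6
position: [0.5495, 0.047, 0.3668]
tcp_rot: [[0.0, -1.0, 0.016], [0.0, 0.016, 1.0], [-1.0, -0.0, 0.0]]
force: [-0.6, 0.4, -0.5]
opening: 0.408
13.6 [0.5495 0.047  0.3668] [-0.6  0.4 -0.5] [0.02 0.04 0.06] 0.4079332389158811
side -0.075 133 slope deg 2.6 z@grip 0.1907 x 0.483 0.5075 z 0.1778 0.1976
side 0.025 507 slope deg -2.2 z@grip 0.1862 x 0.6154 0.7233 z 0.1674 0.1907
top 0.025 151 slope deg -1.8 z@grip 0.1894 x 0.6566 0.7228 z 0.176 0.1941
crop origin 175 108
wheel_a top [(0.73, [413.2, 269.4, 24.0, 19.1]), (0.52, [318.5, 195.1, 17.4, 27.1]), (0.51, [289.2, 239.9, 9.6, 9.2])]
wheel_a side [(0.57, [306.9, 225.6, 10.3, 13.9])]
car top [(0.72, [317.7, 196.7, 20.0, 28.6])]
car side []
skittle top [(0.67, [226.7, 202.0, 11.7, 15.2])]
skittle side [(0.82, [236.9, 272.0, 17.7, 27.2])]
```

View pics/d.png

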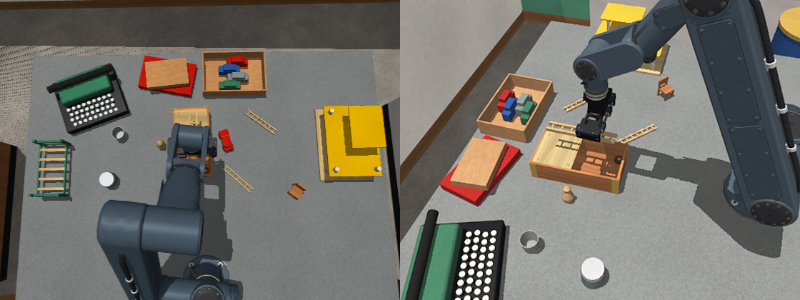

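View pics/diff_side.png

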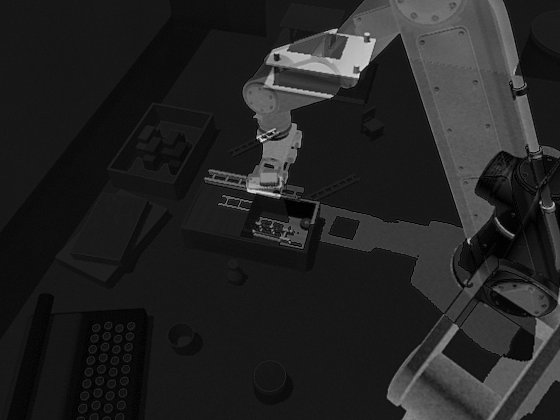

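```bash
python3 -c "
from rig import bot
print(bot.hand_in())"
```

```text
the job is handed in; nothing more can be done
None
```

The ladder is out of the chest and held roughly level in the air above it. I handed the job in at about 14 s of the 40 s allowed; no verdict came back.

**How it was done:**
- I gripped the ladder in the chest across both rails, just in front of the cover.
- Lifting it against the cover's edge tilted it about 19° in the grip, and I drew it out along that slope.
- I then pressed its lower end lightly on the cover's top to bring it level again and raised it.

**Last checks:**
- **Height and tilt:** the underside is about 93 mm above the rim and the ladder is 2–3° off level. That did not change over 0.9 s of holding still.
- **Grip and force:** the fingers hold at about 35.5 mm against the 36 mm ladder. The highest wrist force I read was about 4 N.
- **Other toys:** comparing side-camera pictures from before and after shows only the arm, its shadow and the ladder changed. The arm covers a few spots in that view, the car among them. The network found the car and skittle at their starting places in the top view.

**Not confirmed:** only one wheel showed clearly at the end, apparently unmoved, because the arm hid the other. The network's best "wheel" hit in the top view was really the chair. The depth slopes on the out-end side were noisy, so the tilt relies mainly on the longer, in-end part of the ladder.

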